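# Free the seized clamp knob and take out the module

## Robot

A 6-joint arm with a two-finger parallel gripper is mounted at the origin on the work surface. World frame = base frame: x ahead of the robot, y to its left, z up, the work surface at z = 0. Lengths are in m, angles in rad, forces in N, time in s.
With the tool pointing down it reaches from about 0.375 to 0.9 m from the base axis. Payload 3.1 kg.
Tool frame: the origin (TCP) lies at the very end of the fingers, on their centre line; the grasp point (between the pads) lies 19 mm behind it; z points along the fingers, y is the direction in which the jaws open and shut (so a half turn about z gives the same grasp; the last joint's range is limited). The gripper opens to 85 mm and grips with 20 to 120 N. Pads are 22 mm wide; open, the fingers measure 114 mm over their backs; the gripper's body (76 mm by 85 mm) begins 54 mm behind the grasp point. The pads swing forward as they close: fully open they stand 13 mm farther back than shut.
Start: joints at [-1.516, 0.527, 1.433, -0, 1.181, -0.178], TCP at [0.145, -0.608, 0.231] pointing down, gripper open.
Joint ranges: [-3.08, 3.08], [-0.75, 2.2], [0.22, 2.44], [-1.43, 4.57], [0, 2.65], [-2.85, 2.85]. Speed limits (rad/s): [2.79, 2.79, 3.14, 3.14, 3.14, 3.14].

## Interface

Orientations are given as a unit quaternion [x, y, z, w].
In Python, from station import manip gives the robot as it stands. The module is installed in compiled form; this text tells all that it offers.
- The arm moves only by the tool send_rows, never from a script. Its argument "commands" is a list of rows, each an object with "delta_pos": the shift along the world's x, y, z in cm, a list of three; "yaw": the turn about the world's z in rad. A call has 1 to 10 rows; each row shifts and turns the pose as measured when the row begins; what a row does not reach is not made up. A row lasts 1/8 s, in which the tool goes at most 62.5 mm and 10.7 degrees, less where a joint would pass 70% of its speed; a pose out of reach is approached as far as the arm can. A call is refused whole if a number of a shift passes 6.25 or a number of a turn 0.188, either way. A call with a gripper value outside its range is refused whole. "grip" is the closure, from -1 (fully open) to 1 (shut), set as the call begins (left out, the last holds). The fingers move at their own pace and stop on an object; "force" is the grip in N (left out, the last holds). Time passes only in rows, so rows that do not move let the fingers close. It gives the time, the measured TCP pose, the force and the opening at its end, in the units of the state.
- manip.sense(): the state, without advancing time (a new reading comes with each control period).
- manip.snapshot(name): name is "scene" or "top"; returns the picture (420x560x3 uint8, blue, green, red); there is no depth.
- manip.get_calibration(name): a dict with "fx", "fy", "cx", "cy" (pixels), "world_to_cam" (4x4, takes a point from world to camera coordinates). Camera axes: x right, y down, z forward; pixel columns grow to the right and rows downward; lengths in m; the calibration is good to about 2 mm. A picture is of the moment at which its call begins. get_calibration takes no time and is no camera call.
- manip.sign_off(): hands the job in, once; it reports no verdict.
The state is a dict: "t": time; "q": joint angles; "qd": joint speeds; "tau": joint torques, N m; "tcp_pos": TCP position; "tool_rot": TCP orientation; "force": force on the tool from outside, world axes, zero at the start; "ft_torque": the same for the moment, N m; "finger_gap": opening from 0.0 (shut) to 1.0 (fully open).
Only numpy, scipy, OpenCV 4.12 (cv2) and the standard library are available. Lean on these libraries where they do the work, as an engineer would, in place of code of your own. Each camera call takes 0.05 s, during which the arm holds its last target. There are 200 camera calls.

## Task

The wing knob of the clamp on the repair fixture has seized: rock it back and forth in small arcs, each until it gently comes up against its stop and never forcing it (the knob cracks if it is wound up hard), until it breaks free. Then turn it on anticlockwise until the hold-down bar has swung right clear of the module, lift the module out and set it down gently, upright, flat on the floor of the steel parts tray, leaving the other things on the bench alone.

Things in the scene. Friction and masses are not known exactly. Their poses are not given: they have to be found in the camera images.
- fixture: aluminium plate, 110 (x) by 190 (y) by 12 mm thick, fixed to the bench. Origin: centre of its underside, z up. The module's nest is centred at y = -40 mm: low corner stops (rising 6 mm above the plate, 2 mm play), with a gap of 44 mm in the middle of both x sides, where the fingers go down. The clamp housing (84 mm square, top 52.5 mm above the bench) stands centred at y = +50 mm.
- knob_grip (a point): the point to grip on the black wing knob, on its upright turning axis, 84 mm above the bench. The wing is 10 mm thick (x), 50 mm long (y) and stands from 64.5 to 94.5 mm above the bench. Keep fingertips above 65 mm: below are a round collar and the bar (under the wing's -y half, top at 59.5 mm). z is up; anticlockwise from above loosens. Turning drags with about 0.12 N m; it stays where left.
- clamp_top (a point): top of the dark steel clamp housing, on the knob's axis. Its thread is SEIZED: the knob meets a stop both ways, after 1 to 27 degrees loosening and 10 to 37 tightening. Each arc taken right up to its felt stop (0.3 N m), then back to the other, works it looser; an arc cut short gains nothing. Arcs vary. After about two full rocks loosening runs on, to an end stop some 100 degrees from the start.
- wing (a joint): wind-up of the wing knob on its stem, rad, 0 when unloaded, positive when pushed anticlockwise: a spring of 7 N m per rad, so 0.05 means 0.35 N m. The knob cracks beyond 0.09 (0.63 N m) either way. Turning on against a stop adds up to 0.07 N m per 0.01 rad.
- bar_tip (a point): end of the steel hold-down bar (75 mm from the knob's axis, 14 mm wide, 6 mm thick), at mid thickness. The bar turns with the knob. At the start it points roughly along the fixture's -y and reaches about 13 mm over the module, 1.5 mm above it. It is clear of the module when this point has come above y = -4 mm in the fixture's frame, about 45 degrees on; 55 to 65 give room.
- module_center (a point): centre of the grey potted power module, a loose block 50 mm (x) by 56 mm (y) by 40 mm high, about 0.25 kg, lying in the nest with its underside 12 mm above the bench. Grip it across x, near y = 0, some 5 mm above the centre so that the tips do not hit the plate or the tray.
- tray: open steel parts tray, fixed to the bench, 170 mm (x) by 150 mm (y) outside, 22 mm high, walls and floor 4 mm. Origin at the centre of its underside.
- driver: screwdriver lying on the bench, to be left alone. Origin at about its middle, on the bench.
- flux_jar: small jar standing on the bench, 40 mm across, 50 mm high, to be left alone. Origin under its centre.
- meter: black multimeter lying on its back, 160 by 80 by 32 mm, to be left alone. Origin under its centre.

How it is judged:
On the way:
1. the knob has broken free and the hold-down bar has swung clear of the module (y of bar_tip in the frame of fixture above -0.004 m), for 0.2 s.
At the end, for the whole second after the job is handed in: The module lies upright (within 0.1 rad) and at rest flat on the tray's floor, its centre 21 to 27 mm above the tray's underside and within 60 mm (x) and 50 mm (y) of its centre; the bar is still swung clear (its tip above y = -4 mm in the fixture's frame) (y of bar_tip in the frame of fixture above -0.004 m and x of module_center in the frame of tray between -0.06 and 0.06 m and y of module_center in the frame of tray between -0.05 and 0.05 m and z of module_center in the frame of tray between 0.021 and 0.027 m and angle between module_center's own z axis and vertical below 0.1 rad and linear speed of module below 0.02 m/s); the robot touches nothing.
It fails at once if the wing knob is wound up by more than 0.09 rad (0.63 N m) and cracks (value of joint wing above 0.09 rad or value of joint wing below -0.09 rad).
It fails at once if the module is let go and dropped into the tray from more than 15 mm above its floor (x of module_center in the frame of tray between -0.085 and 0.085 m and y of module_center in the frame of tray between -0.075 and 0.075 m and z of module_center in the frame of tray above 0.039 m and contact force between the fingers and module below 0.2 N).
It fails at once if the screwdriver, jar or multimeter is shifted by more than 30 mm (distance of any of driver, flux_jar, meter from where it was at the start of the episode above 0.03 m).
It also fails if it takes over 72 s, if anything falls off the work surface, if the arm or the gripper's body presses on something with over 40 N, if the wrist force passes 120 N, or if a joint passes its speed limit or range.

## Working session

There is one attempt and no reset: what is moved stays moved. The work goes in short steps, Python scripts to look and compute and a tool call to move; the robot and the scene stay as the last step left them, time stands still between calls to the robot, and variables do not carry over. Pictures are saved under pics/ and viewed, about 8 in all and at most 12, crops included, and the job is handed in when it is done.

Besides the shell and the picture viewer there is one more tool, called after ">>>" as name(argument=value, ...), one argument or row to a line, values as JSON. send_rows: Moves the arm, as the interface text tells. Its arguments: {"type":"object","properties":{"commands":{"type":"array","items":{"type":"object","properties":{"delta_pos":{"type":"array","items":{"type":"number"}},"yaw":{"type":"number"}}}},"grip":{"type":"number"},"force":{"type":"number"}},"required":["commands"]}

```bash
mkdir -p pics
python3 - <<'E'
from station import manip
import cv2,numpy as np
for n in("scene","top"):
    im=manip.snapshot(n); cv2.imwrite(f"pics/{n}0.png",im)
    c=manip.get_calibration(n); print(n,c["fx"],c["fy"],c["cx"],c["cy"]); print(np.round(c["world_to_cam"],4).tolist())
s=manip.sense(); print({k:np.round(v,3).tolist() for k,v in s.items()})
E
```

```text
scene 500.196687129596 500.196687129596 278.55919646047045 200.94448998733483
[[0.8861, 0.4634, -0.0117, -0.5081], [0.2805, -0.5562, -0.7823, -0.1093], [-0.369, 0.6899, -0.6228, 1.216], [0.0, 0.0, 0.0, 1.0]]
top 390.6139803209662 390.6139803209662 275.0914104443539 209.8408745854526
[[-0.0044, -1.0, -0.0024, -0.001], [-0.9878, 0.0047, -0.1558, 0.5909], [0.1558, 0.0017, -0.9878, 0.6715], [0.0, 0.0, 0.0, 1.0]]
{'t': 0.1, 'q': [-1.515, 0.528, 1.434, 0.0, 1.181, -0.179], 'qd': [-0.0, -0.001, -0.001, 0.001, 0.0, -0.0], 'tau': [0.001, -44.33, -17.859, -0.0, 0.004, 0.0], 'tcp_pos': [0.145, -0.607, 0.23], 'tool_rot': [0.993, 0.117, 0.0, -0.001], 'force': [-0.106, -0.546, -0.083], 'ft_torque': [0.021, 0.013, 0.015], 'finger_gap': 0.998}
```

View pics/top0.png

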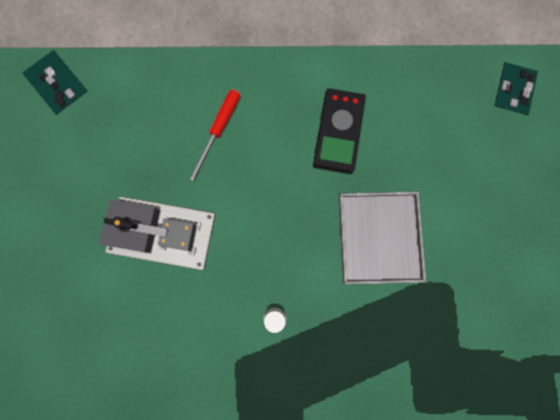

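View pics/scene0.png

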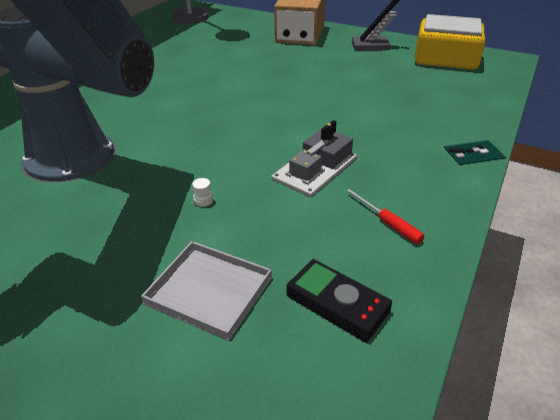

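The top view shows the fixture at about (160,233), its knob at (125,223) and the module at (178,235). The tray is at (382,238), the jar at (275,320), the meter at (340,130) and the driver at (215,135). In the scene view, the knob is at (328,130), the module at (306,163) and the tray at (208,288).

```bash
cat > h.py <<'E'
from station import manip
import cv2,numpy as np
def ray(n,uv,z):
    c=manip.get_calibration(n);M=np.array(c["world_to_cam"]);R,t=M[:3,:3],M[:3,3]
    d=R.T@np.array([(uv[0]-c["cx"])/c["fx"],(uv[1]-c["cy"])/c["fy"],1]);o=-R.T@t
    return o+d*(z-o[2])/d[2]
def proj(n,p):
    c=manip.get_calibration(n);M=np.array(c["world_to_cam"]);q=M[:3,:3]@np.array(p)+M[:3,3]
    return [c["fx"]*q[0]/q[2]+c["cx"],c["fy"]*q[1]/q[2]+c["cy"]]
def st():
    s=manip.sense();r=s["tool_rot"]
    print("t",round(s["t"],2),"tcp",np.round(s["tcp_pos"],4),"F",np.round(s["force"],2),"T",np.round(s["ft_torque"],3),"gap",round(s["finger_gap"],3),"q",np.round(s["q"],3))
    x,y,z,w=r;print("tool y dir yaw",round(np.arctan2(1-2*(x*x+z*z),2*(x*y-z*w)),4), "quat",np.round(r,4));return s
E
python3 - <<'E'
from h import *
im=cv2.imread("pics/top0.png");b,g,r=[im[:,:,i].astype(int) for i in range(3)]
def big(mask,roi):
    m=np.zeros(mask.shape,np.uint8);x0,y0,x1,y1=roi;m[y0:y1,x0:x1]=mask[y0:y1,x0:x1]
    return m, cv2.findNonZero(m)
notgreen=((g-r)<20).astype(np.uint8)
white=((np.minimum(np.minimum(r,g),b)>150)).astype(np.uint8)
for nm,mask,roi,z in(("plate",white,(95,185,225,280),.012),("tray",notgreen,(330,185,435,292),.022)):
    m,p=big(mask,roi);rc=cv2.minAreaRect(p);bx=cv2.boxPoints(rc);w=np.array([ray("top",q,z)[:2] for q in bx])
    print(nm,np.round(bx,1).tolist(),"\n",np.round(w,4).tolist(),"c",np.round(w.mean(0),4),"sides",np.round([np.linalg.norm(w[1]-w[0]),np.linalg.norm(w[2]-w[1])],4),"dirs",np.round([np.arctan2(*(w[1]-w[0])[::-1]),np.arctan2(*(w[2]-w[1])[::-1])],3))
c1=cv2.resize(im[185:285,90:230],None,fx=5,fy=5,interpolation=cv2.INTER_CUBIC)
cv2.imwrite("pics/c1.png",c1)
s=cv2.imread("pics/scene0.png");cv2.imwrite("pics/c2.png",cv2.resize(s[110:200,260:370],None,fx=6,fy=6,interpolation=cv2.INTER_CUBIC))
st()
E
```

```text
plate [[105.5, 251.6999969482422], [115.9000015258789, 195.10000610351562], [213.8000030517578, 213.1999969482422], [203.39999389648438, 269.79998779296875]] 
 [[0.5174, 0.3183], [0.6266, 0.305], [0.5903, 0.1143], [0.4828, 0.1318]] c [0.5543 0.2173] sides [0.11   0.1941] dirs [-0.121 -1.759]
tray [[338.6000061035156, 193.10000610351562], [422.70001220703125, 190.6999969482422], [425.20001220703125, 283.0], [341.1000061035156, 285.29998779296875]] 
 [[0.6266, -0.1253], [0.6304, -0.2863], [0.4568, -0.2801], [0.4533, -0.1248]] c [ 0.5418 -0.2041] sides [0.1611 0.1737] dirs [-1.547  3.106]
t 0.1 tcp [ 0.1448 -0.6073  0.2304] F [-0.11 -0.55 -0.08] T [0.021 0.013 0.015] gap 0.998 q [-1.515  0.528  1.434  0.     1.181 -0.179]
tool y dir yaw -1.3369 quat [ 9.932e-01  1.167e-01  1.000e-04 -1.000e-03]
```

View pics/c1.png

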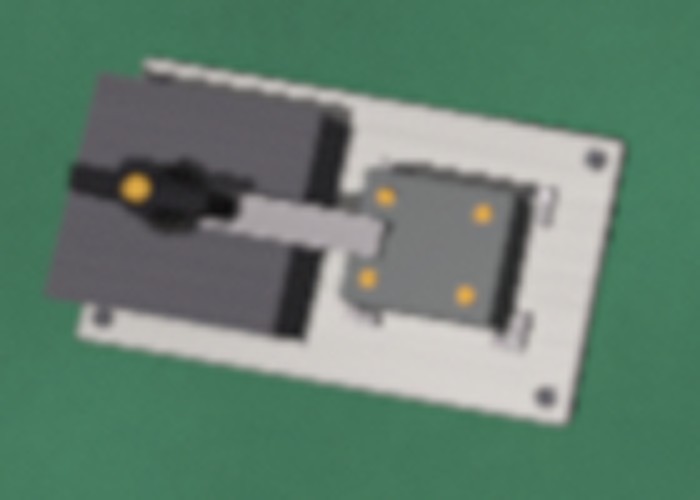

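View pics/c2.png

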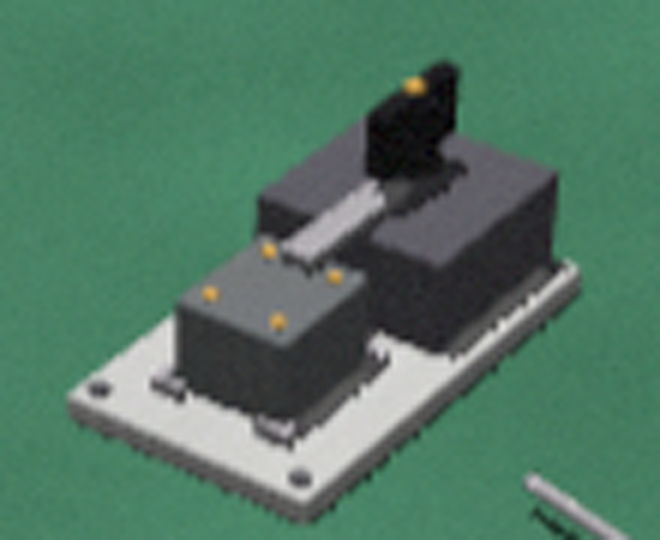

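The crops show the knob's dot at top crop pixel (136,187) and scene crop pixel (415,86). The module's four dots, the bar's end at about (382,238) and the plate's corners are also clear.

Run:
```python
from h import *
T=lambda u,v:((u+.5)/5-.5+90,(v+.5)/5-.5+185)
S=lambda u,v:((u+.5)/6-.5+260,(v+.5)/6-.5+110)
for z in(.09,.0945,.097): print("knob",z,ray("top",T(136,187),z)[:2],ray("scene",S(415,86),z)[:2])
pts=[(385,197),(483,214),(367,278),(464,295)]
w=np.array([ray("top",T(*p),.0525)[:2] for p in pts]);print("mod",w.mean(0),np.round(w,4).tolist())
a=lambda d:np.arctan2(d[1],d[0])
print("yaw mod",a(w[0]-w[2]),a(w[1]-w[3]),a(w[0]-w[1])-np.pi/2,a(w[2]-w[3])-np.pi/2)
ps=[(270,250),(335,275),(210,293),(278,321)]
w2=np.array([ray("scene",S(*p),.0525)[:2] for p in ps]);print("mod scene",w2.mean(0),np.round(w2,4).tolist())
P=np.array([ray("top",T(*p),.012)[:2] for p in[(623,140),(570,425),(78,337)]])
print("plate",P.tolist(),"yaw",a(P[0]-P[1]),a(P[2]-P[1])-np.pi/2,np.linalg.norm(P[0]-P[1]),np.linalg.norm(P[2]-P[1]))
print("tip",ray("top",T(382,238),.0595)[:2],"scene",ray("scene",S(296,250),.0595)[:2])
```

```text
knob 0.09 [0.56413741 0.26816736] [0.55983934 0.27581169]
knob 0.0945 [0.563562  0.2663201] [0.56272837 0.26846569]
knob 0.097 [0.56324232 0.26529385] [0.56433339 0.26438459]
mod [0.54702255 0.17794418] [[0.5649, 0.193], [0.5585, 0.1573], [0.5355, 0.1983], [0.5292, 0.1632]]
yaw mod -0.1802176663749944 -0.19991122494681185 -0.1761867823681611 -0.17667477526042474
mod scene [0.54634777 0.17981822] [[0.5353, 0.2003], [0.564, 0.1957], [0.528, 0.1643], [0.558, 0.159]]
plate [[0.5914614726733407, 0.11355889788272094], [0.48306333186872336, 0.13136039565109062], [0.5168862440803542, 0.3188380853690546]] yaw -0.1627703862349068 -0.1784903640823372 0.10985012632079637 0.1905042611923966
tip [0.54923748 0.19152284] scene [0.54841126 0.19474902]
```

>>> send_rows(
  commands=[
    {"delta_pos": [3,4.6,0],"yaw": 0.06},
    {"delta_pos": [3,4.6,0],"yaw": 0.06},
    {"delta_pos": [3,4.6,0],"yaw": 0.06},
    {"delta_pos": [3,4.6,0],"yaw": 0.06},
    {"delta_pos": [3,4.6,0],"yaw": 0.06},
    {"delta_pos": [3,4.6,0],"yaw": 0.06},
    {"delta_pos": [3,4.6,0],"yaw": 0.06},
    {"delta_pos": [3,4.6,0],"yaw": 0.06},
    {"delta_pos": [3,4.6,0],"yaw": 0.06},
    {"delta_pos": [3,4.6,0],"yaw": 0.06},
  ],
  grip=-0.2,
  force=20,
)

```text
t: 1.35
tcp_pos: [0.4488, -0.1354, 0.2274]
tool_rot: [0.912, 0.409, 0.0, -0.001]
force: [0.7, -0.0, -0.2]
finger_gap: 0.599
```

```bash
python3 -c "
from h import *
st()"
```

```text
t 1.35 tcp [ 0.4488 -0.1354  0.2274] F [ 0.7  -0.04 -0.22] T [-0.056 -0.027  0.005] gap 0.599 q [-0.533  0.325  1.816  0.002  1.004  0.193]
tool y dir yaw -0.727 quat [ 9.123e-01  4.095e-01  1.000e-04 -1.500e-03]
```

>>> send_rows(
  commands=[
    {"delta_pos": [1.43,5.03,0],"yaw": 0.069},
    {"delta_pos": [1.43,5.03,0],"yaw": 0.069},
    {"delta_pos": [1.43,5.03,0],"yaw": 0.069},
    {"delta_pos": [1.43,5.03,0],"yaw": 0.069},
    {"delta_pos": [1.43,5.03,0],"yaw": 0.069},
    {"delta_pos": [1.43,5.03,0],"yaw": 0.069},
    {"delta_pos": [1.43,5.03,0],"yaw": 0.069},
    {"delta_pos": [1.43,5.03,-2],"yaw": 0.069},
    {"delta_pos": [0,0,-5]},
    {"delta_pos": [0,0,-2]},
  ],
)

```text
validation failed for argument at $.co...
```

```bash
python3 -c "
from h import *
st()"
```

```text
t 1.35 tcp [ 0.4488 -0.1354  0.2274] F [ 0.7  -0.04 -0.22] T [-0.056 -0.027  0.005] gap 0.599 q [-0.533  0.325  1.816  0.002  1.004  0.193]
tool y dir yaw -0.727 quat [ 9.123e-01  4.095e-01  1.000e-04 -1.500e-03]
```

Both fields are required in every row, so I'll resend with yaw filled in.

>>> send_rows(
  commands=[
    {"delta_pos": [1.43,5.03,0],"yaw": 0.069},
    {"delta_pos": [1.43,5.03,0],"yaw": 0.069},
    {"delta_pos": [1.43,5.03,0],"yaw": 0.069},
    {"delta_pos": [1.43,5.03,0],"yaw": 0.069},
    {"delta_pos": [1.43,5.03,0],"yaw": 0.069},
    {"delta_pos": [1.43,5.03,0],"yaw": 0.069},
    {"delta_pos": [1.43,5.03,0],"yaw": 0.069},
    {"delta_pos": [1.43,5.03,-2],"yaw": 0.069},
    {"delta_pos": [0,0,-5],"yaw": 0},
    {"delta_pos": [0,0,-2],"yaw": 0},
  ],
)

```text
t: 2.6
tcp_pos: [0.5674, 0.2863, 0.1343]
tool_rot: [0.758, 0.653, 0.002, -0.0]
force: [0.0, -0.1, -0.6]
finger_gap: 0.598
```

```bash
python3 -c "
from h import *
st()
print(manip.sense().keys())"
```

```text
t 2.6 tcp [0.5674 0.2863 0.1343] F [ 0.02 -0.09 -0.6 ] T [-0.055 -0.012 -0.034] gap 0.598 q [0.291 0.656 1.492 0.002 0.99  0.438]
tool y dir yaw -0.1482 quat [ 7.575e-01  6.528e-01  2.000e-03 -1.000e-04]
dict_keys(['t', 'q', 'qd', 'tau', 'tcp_pos', 'tool_rot', 'force', 'ft_torque', 'finger_gap'])
```

>>> send_rows(
  commands=[
    {"delta_pos": [-0.44,-1.93,0],"yaw": -0.028},
    {"delta_pos": [0,0,-2.5],"yaw": 0},
    {"delta_pos": [0,0,-2.5],"yaw": 0},
    {"delta_pos": [0,0,-1.3],"yaw": 0},
    {"delta_pos": [0,0,0],"yaw": 0},
  ],
)

```text
t: 3.22
tcp_pos: [0.5618, 0.2622, 0.0701]
tool_rot: [0.768, 0.64, 0.0, -0.0]
force: [-0.3, -0.1, 0.4]
finger_gap: 0.597
```

```bash
python3 -c "
from h import *
st()
im=manip.snapshot('scene');im2=manip.snapshot('top')
a=cv2.resize(im[90:190,260:370],(528,480),interpolation=cv2.INTER_CUBIC)
b=cv2.resize(im2[175:275,70:180],(528,480),interpolation=cv2.INTER_CUBIC)
cv2.imwrite('pics/p5.png',cv2.resize(np.hstack([a,b]),(800,364)))"
```

```text
t 3.23 tcp [0.5618 0.2622 0.0701] F [-0.26 -0.09  0.4 ] T [-0.021 -0.006  0.052] gap 0.597 q [2.560e-01 7.310e-01 1.565e+00 1.000e-03 8.450e-01 4.370e-01]
tool y dir yaw -0.1813 quat [ 7.682e-01  6.402e-01  4.000e-04 -1.000e-04]
```

View pics/p5.png

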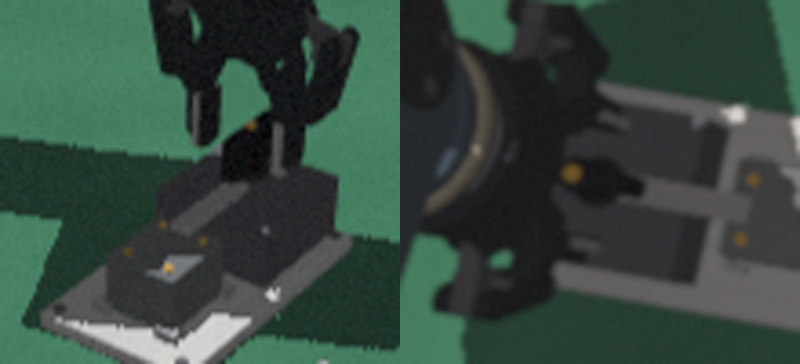

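The open fingers stand on both sides of the wing, with the knob's dot at about (570,172) in the right half. The tool is about 5 mm short in y, so I'll centre it and close.

>>> send_rows(
  commands=[
    {"delta_pos": [0.1,0.45,0],"yaw": 0.004},
    {"delta_pos": [0,0,0],"yaw": 0},
  ],
)

```text
t: 3.58
tcp_pos: [0.5652, 0.2679, 0.0733]
tool_rot: [0.767, 0.642, 0.003, 0.001]
force: [-0.2, -0.5, -1.0]
finger_gap: 0.598
```

>>> send_rows(
  commands=[
    {"delta_pos": [0,0,0],"yaw": 0},
    {"delta_pos": [0,0,0],"yaw": 0},
    {"delta_pos": [0,0,0],"yaw": 0},
    {"delta_pos": [0,0,0],"yaw": 0},
    {"delta_pos": [0,0,0],"yaw": 0},
  ],
  grip=1,
  force=20,
)

```text
t: 4.2
tcp_pos: [0.5652, 0.2684, 0.0742]
tool_rot: [0.767, 0.642, 0.004, 0.001]
force: [-0.1, -0.2, 0.4]
finger_gap: 0.108
```

```bash
python3 -c "
from h import *
st()"
```

```text
t 4.2 tcp [0.5652 0.2684 0.0742] F [-0.06 -0.25  0.4 ] T [ 0.039  0.131 -0.105] gap 0.108 q [2.650e-01 7.280e-01 1.554e+00 1.000e-03 8.510e-01 4.410e-01]
tool y dir yaw -0.1767 quat [0.7667 0.642  0.0038 0.0013]
```

>>> send_rows(
  commands=[
    {"delta_pos": [0,0,0],"yaw": 0},
  ],
)

```text
t: 4.32
tcp_pos: [0.5652, 0.2684, 0.0742]
tool_rot: [0.767, 0.642, 0.004, 0.001]
force: [-1.0, -0.9, 0.6]
finger_gap: 0.111
```

```bash
python3 -c "
from h import *
st()"
```

```text
t 4.33 tcp [0.5652 0.2684 0.0742] F [-0.98 -0.87  0.56] T [ 0.06   0.099 -0.092] gap 0.111 q [2.650e-01 7.280e-01 1.554e+00 1.000e-03 8.510e-01 4.410e-01]
tool y dir yaw -0.1768 quat [0.7668 0.6419 0.0037 0.0013]
```

>>> send_rows(
  commands=[
    {"delta_pos": [0,0,0],"yaw": 0.015},
  ],
)

```text
t: 4.45
tcp_pos: [0.5652, 0.2684, 0.0742]
tool_rot: [0.762, 0.648, 0.004, 0.001]
force: [-0.4, 0.3, 0.9]
finger_gap: 0.109
```

```bash
python3 -c "
from h import *
st()"
```

```text
t 4.45 tcp [0.5652 0.2684 0.0742] F [-0.38  0.33  0.95] T [-0.023  0.141 -0.15 ] gap 0.109 q [2.650e-01 7.280e-01 1.554e+00 1.000e-03 8.510e-01 4.250e-01]
tool y dir yaw -0.1613 quat [0.7618 0.6478 0.0037 0.0012]
```

>>> send_rows(
  commands=[
    {"delta_pos": [0,0,0],"yaw": 0.015},
  ],
)

```text
t: 4.58
tcp_pos: [0.5652, 0.2685, 0.0741]
tool_rot: [0.757, 0.654, 0.004, 0.001]
force: [-0.2, 0.0, -0.0]
finger_gap: 0.109
```

```bash
python3 -c "
from h import *
st()"
```

```text
t 4.58 tcp [0.5652 0.2685 0.0741] F [-0.22  0.05 -0.04] T [ 0.028  0.139 -0.149] gap 0.109 q [0.264 0.728 1.554 0.002 0.851 0.409]
tool y dir yaw -0.1455 quat [0.7566 0.6538 0.0037 0.001 ]
```

>>> send_rows(
  commands=[
    {"delta_pos": [0,0,0],"yaw": 0.025},
    {"delta_pos": [0,0,0],"yaw": 0.02},
  ],
)

```text
t: 4.82
tcp_pos: [0.565, 0.2685, 0.0741]
tool_rot: [0.741, 0.672, 0.004, 0.001]
force: [-0.8, 0.4, 1.7]
finger_gap: 0.109
```

```bash
python3 -c "
from h import *
st()"
```

```text
t 4.83 tcp [0.565  0.2685 0.0741] F [-0.75  0.44  1.67] T [ 0.063  0.15  -0.1  ] gap 0.109 q [0.264 0.728 1.554 0.002 0.852 0.36 ]
tool y dir yaw -0.0976 quat [0.7408 0.6718 0.0036 0.0008]
```

>>> send_rows(
  commands=[
    {"delta_pos": [0,0,0],"yaw": 0.025},
    {"delta_pos": [0,0,0],"yaw": 0.025},
  ],
)

```text
t: 5.08
tcp_pos: [0.5649, 0.2685, 0.0741]
tool_rot: [0.723, 0.691, 0.004, 0.001]
force: [-0.7, 0.8, 0.9]
finger_gap: 0.111
```

```bash
python3 -c "
from h import *
st()"
```

```text
t 5.08 tcp [0.5649 0.2685 0.0741] F [-0.71  0.81  0.94] T [ 0.073  0.115 -0.174] gap 0.111 q [0.264 0.728 1.555 0.003 0.852 0.306]
tool y dir yaw -0.0442 quat [7.225e-01 6.913e-01 3.600e-03 6.000e-04]
```

>>> send_rows(
  commands=[
    {"delta_pos": [0,0,0],"yaw": 0.025},
    {"delta_pos": [0,0,0],"yaw": 0.025},
  ],
)

```text
t: 5.32
tcp_pos: [0.5647, 0.2685, 0.0741]
tool_rot: [0.704, 0.71, 0.003, 0.0]
force: [-0.8, 0.8, 2.1]
finger_gap: 0.116
```

```bash
python3 -c "
from h import *
st()"
```

```text
t 5.33 tcp [0.5647 0.2685 0.0741] F [-0.83  0.77  2.12] T [ 0.109  0.216 -0.171] gap 0.116 q [0.264 0.728 1.555 0.004 0.853 0.252]
tool y dir yaw 0.0094 quat [7.038e-01 7.104e-01 3.400e-03 4.000e-04]
```

>>> send_rows(
  commands=[
    {"delta_pos": [0,0,0],"yaw": 0.025},
    {"delta_pos": [0,0,0],"yaw": 0.02},
  ],
)

```text
t: 5.58
tcp_pos: [0.5646, 0.2685, 0.0741]
tool_rot: [0.687, 0.727, 0.003, 0.0]
force: [-1.3, 0.9, 2.5]
finger_gap: 0.109
```

```bash
python3 -c "
from h import *
st()"
```

```text
t 5.58 tcp [0.5646 0.2685 0.0741] F [-1.26  0.91  2.53] T [ 0.012  0.184 -0.176] gap 0.109 q [0.264 0.728 1.555 0.004 0.853 0.204]
tool y dir yaw 0.0573 quat [6.865e-01 7.271e-01 3.400e-03 2.000e-04]
```

>>> send_rows(
  commands=[
    {"delta_pos": [0,0,0],"yaw": 0.025},
    {"delta_pos": [0,0,0],"yaw": 0.025},
  ],
)

```text
t: 5.82
tcp_pos: [0.5644, 0.2685, 0.0741]
tool_rot: [0.667, 0.745, 0.003, -0.0]
force: [-1.3, 0.1, 1.0]
finger_gap: 0.116
```

```bash
python3 -c "
from h import *
st()"
```

```text
t 5.83 tcp [0.5644 0.2685 0.0741] F [-1.27  0.11  0.98] T [-0.003  0.181 -0.395] gap 0.116 q [0.264 0.728 1.555 0.005 0.853 0.151]
tool y dir yaw 0.1095 quat [ 6.673e-01  7.448e-01  3.300e-03 -1.000e-04]
```

>>> send_rows(
  commands=[
    {"delta_pos": [0,0,0],"yaw": -0.04},
    {"delta_pos": [0,0,0],"yaw": -0.04},
    {"delta_pos": [0,0,0],"yaw": -0.04},
    {"delta_pos": [0,0,0],"yaw": -0.04},
    {"delta_pos": [0,0,0],"yaw": -0.04},
    {"delta_pos": [0,0,0],"yaw": -0.025},
    {"delta_pos": [0,0,0],"yaw": -0.01},
  ],
)

```text
t: 6.7
tcp_pos: [0.5651, 0.2685, 0.0741]
tool_rot: [0.748, 0.664, 0.003, 0.002]
force: [-0.2, 0.5, 0.8]
finger_gap: 0.109
```

```bash
python3 -c "
from h import *
st()"
```

```text
t 6.7 tcp [0.5651 0.2685 0.0741] F [-0.21  0.51  0.78] T [0.018 0.267 0.153] gap 0.109 q [ 0.265  0.728  1.554 -0.     0.852  0.384]
tool y dir yaw -0.119 quat [0.7479 0.6638 0.0034 0.0017]
```

>>> send_rows(
  commands=[
    {"delta_pos": [0,0,0],"yaw": -0.03},
    {"delta_pos": [0,0,0],"yaw": -0.02},
  ],
)

```text
t: 6.95
tcp_pos: [0.5652, 0.2684, 0.0741]
tool_rot: [0.765, 0.644, 0.003, 0.002]
force: [-0.4, 0.1, 1.6]
finger_gap: 0.112
```

```bash
python3 -c "
from h import *
st()"
```

```text
t 6.95 tcp [0.5652 0.2684 0.0741] F [-0.42  0.1   1.58] T [0.055 0.187 0.158] gap 0.112 q [ 2.650e-01  7.280e-01  1.554e+00 -1.000e-03  8.510e-01  4.370e-01]
tool y dir yaw -0.1708 quat [0.7648 0.6442 0.0034 0.0019]
```

>>> send_rows(
  commands=[
    {"delta_pos": [0,0,0],"yaw": -0.03},
    {"delta_pos": [0,0,0],"yaw": -0.02},
  ],
)

```text
t: 7.2
tcp_pos: [0.5654, 0.2684, 0.0741]
tool_rot: [0.782, 0.624, 0.003, 0.002]
force: [-0.8, 0.3, 0.7]
finger_gap: 0.11
```

```bash
python3 -c "
from h import *
st()"
```

```text
t 7.2 tcp [0.5654 0.2684 0.0741] F [-0.76  0.32  0.69] T [0.05  0.127 0.118] gap 0.11 q [ 0.265  0.728  1.554 -0.002  0.851  0.491]
tool y dir yaw -0.2242 quat [0.7817 0.6236 0.0035 0.0021]
```

>>> send_rows(
  commands=[
    {"delta_pos": [0,0,0],"yaw": -0.03},
    {"delta_pos": [0,0,0],"yaw": -0.02},
  ],
)

```text
t: 7.45
tcp_pos: [0.5655, 0.2683, 0.0742]
tool_rot: [0.798, 0.602, 0.003, 0.002]
force: [-0.8, 0.5, 1.7]
finger_gap: 0.108
```

```bash
python3 -c "
from h import *
st()"
```

```text
t 7.45 tcp [0.5655 0.2683 0.0742] F [-0.78  0.53  1.72] T [0.064 0.125 0.176] gap 0.108 q [ 0.266  0.728  1.554 -0.002  0.851  0.545]
tool y dir yaw -0.2776 quat [0.7981 0.6025 0.0035 0.0023]
```

>>> send_rows(
  commands=[
    {"delta_pos": [0,0,0],"yaw": -0.03},
    {"delta_pos": [0,0,0],"yaw": -0.02},
  ],
)

```text
t: 7.7
tcp_pos: [0.5657, 0.2683, 0.0742]
tool_rot: [0.814, 0.581, 0.004, 0.003]
force: [-0.4, -0.4, 1.2]
finger_gap: 0.114
```

```bash
python3 -c "
from h import *
st()"
```

```text
t 7.7 tcp [0.5657 0.2683 0.0742] F [-0.35 -0.42  1.2 ] T [0.066 0.065 0.135] gap 0.114 q [ 0.266  0.729  1.553 -0.003  0.851  0.599]
tool y dir yaw -0.3312 quat [0.814  0.5809 0.0036 0.0025]
```

>>> send_rows(
  commands=[
    {"delta_pos": [0,0,0],"yaw": -0.03},
    {"delta_pos": [0,0,0],"yaw": -0.02},
  ],
)

```text
t: 7.95
tcp_pos: [0.5658, 0.2683, 0.0741]
tool_rot: [0.829, 0.559, 0.004, 0.003]
force: [0.9, 0.5, 0.7]
finger_gap: 0.112
```

```bash
python3 -c "
from h import *
st()"
```

```text
t 7.95 tcp [0.5658 0.2683 0.0741] F [0.95 0.54 0.68] T [-0.016  0.049  0.145] gap 0.112 q [ 0.266  0.729  1.553 -0.004  0.851  0.653]
tool y dir yaw -0.3847 quat [0.8292 0.5589 0.0036 0.0027]
```

>>> send_rows(
  commands=[
    {"delta_pos": [0,0,0],"yaw": -0.03},
    {"delta_pos": [0,0,0],"yaw": -0.022},
  ],
)

```text
t: 8.2
tcp_pos: [0.5659, 0.2682, 0.0742]
tool_rot: [0.844, 0.536, 0.004, 0.003]
force: [0.7, -0.1, 0.3]
finger_gap: 0.108
```

```bash
python3 -c "
from h import *
st()"
```

```text
t 8.2 tcp [0.5659 0.2682 0.0742] F [ 0.74 -0.07  0.29] T [0.005 0.101 0.143] gap 0.108 q [ 0.266  0.729  1.553 -0.005  0.851  0.709]
tool y dir yaw -0.4404 quat [0.8445 0.5356 0.0036 0.0029]
```

>>> send_rows(
  commands=[
    {"delta_pos": [0,0,0],"yaw": -0.03},
    {"delta_pos": [0,0,0],"yaw": -0.022},
  ],
)

```text
t: 8.45
tcp_pos: [0.5661, 0.2681, 0.0742]
tool_rot: [0.859, 0.512, 0.004, 0.003]
force: [-1.0, 0.1, 0.3]
finger_gap: 0.113
```

```bash
python3 -c "
from h import *
st()"
```

```text
t 8.45 tcp [0.5661 0.2681 0.0742] F [-0.98  0.11  0.26] T [-0.01   0.063  0.121] gap 0.113 q [ 0.266  0.729  1.552 -0.005  0.852  0.766]
tool y dir yaw -0.4961 quat [0.859  0.5119 0.0036 0.0031]
```

>>> send_rows(
  commands=[
    {"delta_pos": [0,0,0],"yaw": -0.03},
    {"delta_pos": [0,0,0],"yaw": -0.022},
  ],
)

```text
t: 8.7
tcp_pos: [0.5662, 0.268, 0.0741]
tool_rot: [0.873, 0.488, 0.004, 0.003]
force: [-0.6, -0.9, 0.5]
finger_gap: 0.109
```

```bash
python3 -c "
from h import *
st()"
```

```text
t 8.7 tcp [0.5662 0.268  0.0741] F [-0.57 -0.88  0.45] T [-0.029  0.035  0.177] gap 0.109 q [ 0.266  0.729  1.552 -0.006  0.852  0.822]
tool y dir yaw -0.5518 quat [0.873  0.4877 0.0036 0.0033]
```

>>> send_rows(
  commands=[
    {"delta_pos": [0,0,0],"yaw": -0.03},
    {"delta_pos": [0,0,0],"yaw": -0.022},
  ],
)

```text
t: 8.95
tcp_pos: [0.5664, 0.2679, 0.0742]
tool_rot: [0.886, 0.463, 0.004, 0.004]
force: [0.3, -0.2, 0.9]
finger_gap: 0.111
```

```bash
python3 -c "
from h import *
st()"
```

```text
t 8.95 tcp [0.5664 0.2679 0.0742] F [ 0.3  -0.23  0.87] T [-0.081  0.061  0.119] gap 0.111 q [ 0.266  0.729  1.552 -0.007  0.852  0.878]
tool y dir yaw -0.6075 quat [0.8862 0.4632 0.0036 0.0035]
```

>>> send_rows(
  commands=[
    {"delta_pos": [0,0,0],"yaw": -0.03},
    {"delta_pos": [0,0,0],"yaw": -0.022},
  ],
)

```text
t: 9.2
tcp_pos: [0.5665, 0.2679, 0.0741]
tool_rot: [0.899, 0.438, 0.004, 0.004]
force: [0.5, -0.8, 0.4]
finger_gap: 0.116
```

```bash
python3 -c "
from h import *
st()"
```

```text
t 9.2 tcp [0.5665 0.2679 0.0741] F [ 0.51 -0.83  0.36] T [-0.042 -0.012  0.159] gap 0.116 q [ 0.266  0.729  1.551 -0.008  0.853  0.935]
tool y dir yaw -0.6631 quat [0.8988 0.4384 0.0036 0.0037]
```

>>> send_rows(
  commands=[
    {"delta_pos": [0,0,0],"yaw": -0.03},
    {"delta_pos": [0,0,0],"yaw": -0.022},
  ],
)

```text
t: 9.45
tcp_pos: [0.5666, 0.2677, 0.0742]
tool_rot: [0.911, 0.413, 0.004, 0.004]
force: [0.9, -0.2, 0.3]
finger_gap: 0.11
```

```bash
python3 -c "
from h import *
st()"
```

```text
t 9.45 tcp [0.5666 0.2677 0.0742] F [ 0.88 -0.18  0.32] T [-0.117  0.023  0.103] gap 0.11 q [ 0.267  0.729  1.551 -0.009  0.853  0.991]
tool y dir yaw -0.7188 quat [0.9106 0.4132 0.0036 0.0039]
```

>>> send_rows(
  commands=[
    {"delta_pos": [0,0,0],"yaw": -0.03},
    {"delta_pos": [0,0,0],"yaw": -0.022},
  ],
)

```text
t: 9.7
tcp_pos: [0.5668, 0.2676, 0.0742]
tool_rot: [0.922, 0.388, 0.004, 0.004]
force: [0.5, -0.9, 0.3]
finger_gap: 0.114
```

```bash
python3 -c "
from h import *
st()"
```

```text
t 9.7 tcp [0.5668 0.2676 0.0742] F [ 0.48 -0.93  0.27] T [-0.126 -0.076  0.294] gap 0.114 q [ 0.267  0.73   1.551 -0.01   0.853  1.047]
tool y dir yaw -0.774 quat [0.9217 0.3879 0.0035 0.0042]
```

>>> send_rows(
  commands=[
    {"delta_pos": [0,0,0],"yaw": -0.014},
  ],
)

```text
t: 9.82
tcp_pos: [0.5668, 0.2676, 0.0741]
tool_rot: [0.924, 0.381, 0.003, 0.004]
force: [1.7, -1.3, -0.4]
finger_gap: 0.116
```

```bash
python3 -c "
from h import *
st()"
```

```text
t 9.82 tcp [0.5668 0.2676 0.0741] F [ 1.71 -1.28 -0.42] T [-0.032 -0.006  0.334] gap 0.116 q [ 0.267  0.73   1.55  -0.01   0.854  1.062]
tool y dir yaw -0.7887 quat [0.9245 0.3812 0.0035 0.0043]
```

>>> send_rows(
  commands=[
    {"delta_pos": [0,0,0],"yaw": 0.05},
    {"delta_pos": [0,0,0],"yaw": 0.07},
    {"delta_pos": [0,0,0],"yaw": 0.08},
    {"delta_pos": [0,0,0],"yaw": 0.08},
    {"delta_pos": [0,0,0],"yaw": 0.08},
    {"delta_pos": [0,0,0],"yaw": 0.08},
    {"delta_pos": [0,0,0],"yaw": 0.08},
    {"delta_pos": [0,0,0],"yaw": 0.04},
    {"delta_pos": [0,0,0],"yaw": 0.02},
    {"delta_pos": [0,0,0],"yaw": 0.01},
  ],
)

```text
t: 11.08
tcp_pos: [0.5653, 0.2685, 0.0741]
tool_rot: [0.774, 0.634, 0.004, 0.0]
force: [1.3, -0.4, 0.7]
finger_gap: 0.11
```

```bash
python3 -c "
from h import *
st()"
```

```text
t 11.07 tcp [0.5653 0.2685 0.0741] F [ 1.27 -0.45  0.7 ] T [-0.105 -0.054 -0.154] gap 0.11 q [0.264 0.728 1.554 0.003 0.852 0.46 ]
tool y dir yaw -0.1981 quat [7.736e-01 6.337e-01 3.700e-03 4.000e-04]
```

>>> send_rows(
  commands=[
    {"delta_pos": [0,0,0],"yaw": 0.04},
    {"delta_pos": [0,0,0],"yaw": 0.03},
    {"delta_pos": [0,0,0],"yaw": 0.015},
  ],
)

```text
t: 11.45
tcp_pos: [0.565, 0.2685, 0.0742]
tool_rot: [0.746, 0.666, 0.004, -0.0]
force: [0.9, -1.9, -0.4]
finger_gap: 0.111
```

```bash
python3 -c "
from h import *
st()"
```

```text
t 11.45 tcp [0.565  0.2685 0.0742] F [ 0.91 -1.87 -0.43] T [-0.172 -0.013 -0.343] gap 0.111 q [0.264 0.728 1.554 0.005 0.853 0.373]
tool y dir yaw -0.113 quat [ 7.459e-01  6.660e-01  3.700e-03 -2.000e-04]
```

>>> send_rows(
  commands=[
    {"delta_pos": [0,0,0],"yaw": 0.012},
  ],
)

```text
t: 11.58
tcp_pos: [0.565, 0.2685, 0.0742]
tool_rot: [0.742, 0.67, 0.004, -0.0]
force: [1.3, -0.9, 0.1]
finger_gap: 0.11
```

```bash
python3 -c "
from h import *
st()"
```

```text
t 11.57 tcp [0.565  0.2685 0.0742] F [ 1.3  -0.9   0.06] T [-0.155  0.014 -0.381] gap 0.11 q [0.263 0.728 1.554 0.005 0.853 0.361]
tool y dir yaw -0.1011 quat [ 7.419e-01  6.705e-01  3.700e-03 -3.000e-04]
```

>>> send_rows(
  commands=[
    {"delta_pos": [0,0,0],"yaw": -0.05},
    {"delta_pos": [0,0,0],"yaw": -0.06},
    {"delta_pos": [0,0,0],"yaw": -0.06},
    {"delta_pos": [0,0,0],"yaw": -0.06},
    {"delta_pos": [0,0,0],"yaw": -0.03},
    {"delta_pos": [0,0,0],"yaw": -0.02},
  ],
)

```text
t: 12.32
tcp_pos: [0.5658, 0.2683, 0.0742]
tool_rot: [0.828, 0.56, 0.004, 0.002]
force: [0.9, 0.0, 0.1]
finger_gap: 0.111
```

```bash
python3 -c "
from h import *
st()"
```

```text
t 12.32 tcp [0.5658 0.2683 0.0742] F [0.94 0.03 0.09] T [-0.169 -0.031  0.152] gap 0.111 q [ 2.650e-01  7.290e-01  1.553e+00 -1.000e-03  8.510e-01  6.470e-01]
tool y dir yaw -0.3809 quat [0.8282 0.5604 0.0038 0.0018]
```

>>> send_rows(
  commands=[
    {"delta_pos": [0,0,0],"yaw": -0.035},
    {"delta_pos": [0,0,0],"yaw": -0.02},
  ],
)

```text
t: 12.58
tcp_pos: [0.5659, 0.2682, 0.0742]
tool_rot: [0.844, 0.536, 0.004, 0.002]
force: [0.3, -1.5, 0.7]
finger_gap: 0.107
```

```bash
python3 -c "
from h import *
st()"
```

```text
t 12.57 tcp [0.5659 0.2682 0.0742] F [ 0.34 -1.54  0.72] T [-0.144 -0.028  0.142] gap 0.107 q [ 0.265  0.729  1.553 -0.002  0.851  0.705]
tool y dir yaw -0.4384 quat [0.8439 0.5364 0.0039 0.0021]
```

>>> send_rows(
  commands=[
    {"delta_pos": [0,0,0],"yaw": -0.035},
    {"delta_pos": [0,0,0],"yaw": -0.02},
  ],
)

```text
t: 12.82
tcp_pos: [0.5661, 0.2681, 0.0742]
tool_rot: [0.859, 0.511, 0.004, 0.002]
force: [0.4, -0.9, 0.1]
finger_gap: 0.108
```

```bash
python3 -c "
from h import *
st()"
```

```text
t 12.82 tcp [0.5661 0.2681 0.0742] F [ 0.43 -0.94  0.06] T [-0.185 -0.112  0.178] gap 0.108 q [ 0.265  0.729  1.553 -0.003  0.851  0.764]
tool y dir yaw -0.497 quat [0.8593 0.5115 0.0039 0.0023]
```

>>> send_rows(
  commands=[
    {"delta_pos": [0,0,0],"yaw": -0.035},
    {"delta_pos": [0,0,0],"yaw": -0.02},
  ],
)

```text
t: 13.08
tcp_pos: [0.5662, 0.2681, 0.0742]
tool_rot: [0.874, 0.486, 0.004, 0.003]
force: [1.3, -1.0, 0.3]
finger_gap: 0.11
```

```bash
python3 -c "
from h import *
st()"
```

```text
t 13.07 tcp [0.5662 0.2681 0.0742] F [ 1.34 -0.99  0.26] T [-0.139 -0.091  0.151] gap 0.11 q [ 0.265  0.729  1.552 -0.004  0.851  0.824]
tool y dir yaw -0.5559 quat [0.874  0.486  0.0039 0.0025]
```

>>> send_rows(
  commands=[
    {"delta_pos": [0,0,0],"yaw": -0.035},
    {"delta_pos": [0,0,0],"yaw": -0.02},
  ],
)

```text
t: 13.32
tcp_pos: [0.5664, 0.268, 0.0742]
tool_rot: [0.888, 0.46, 0.004, 0.003]
force: [1.6, -1.5, 1.3]
finger_gap: 0.111
```

```bash
python3 -c "
from h import *
st()"
```

```text
t 13.32 tcp [0.5664 0.268  0.0742] F [ 1.65 -1.55  1.27] T [-0.219 -0.074  0.126] gap 0.111 q [ 0.266  0.729  1.552 -0.005  0.852  0.883]
tool y dir yaw -0.6147 quat [0.8879 0.46   0.0039 0.0027]
```

>>> send_rows(
  commands=[
    {"delta_pos": [0,0,0],"yaw": -0.035},
    {"delta_pos": [0,0,0],"yaw": -0.02},
  ],
)

```text
t: 13.58
tcp_pos: [0.5665, 0.2678, 0.0742]
tool_rot: [0.901, 0.434, 0.004, 0.003]
force: [2.0, -0.9, 0.1]
finger_gap: 0.107
```

```bash
python3 -c "
from h import *
st()"
```

```text
t 13.57 tcp [0.5665 0.2678 0.0742] F [ 1.99 -0.91  0.1 ] T [-0.199 -0.13   0.076] gap 0.107 q [ 0.266  0.729  1.552 -0.006  0.852  0.943]
tool y dir yaw -0.6736 quat [0.901  0.4337 0.0039 0.003 ]
```

>>> send_rows(
  commands=[
    {"delta_pos": [0,0,0],"yaw": -0.035},
    {"delta_pos": [0,0,0],"yaw": -0.02},
  ],
)

```text
t: 13.82
tcp_pos: [0.5666, 0.2678, 0.0742]
tool_rot: [0.913, 0.407, 0.004, 0.003]
force: [0.9, -1.3, -0.3]
finger_gap: 0.11
```

```bash
python3 -c "
from h import *
st()"
```

```text
t 13.82 tcp [0.5666 0.2678 0.0742] F [ 0.85 -1.33 -0.28] T [-0.243 -0.15   0.148] gap 0.11 q [ 0.266  0.729  1.551 -0.007  0.852  1.003]
tool y dir yaw -0.7325 quat [0.9134 0.407  0.0039 0.0032]
```

>>> send_rows(
  commands=[
    {"delta_pos": [0,0,0],"yaw": -0.03},
    {"delta_pos": [0,0,0],"yaw": -0.02},
  ],
)

```text
t: 14.08
tcp_pos: [0.5668, 0.2676, 0.0742]
tool_rot: [0.924, 0.382, 0.004, 0.003]
force: [1.1, -1.9, 0.5]
finger_gap: 0.106
```

```bash
python3 -c "
from h import *
st()"
```

```text
t 14.07 tcp [0.5668 0.2676 0.0742] F [ 1.09 -1.91  0.52] T [-0.284 -0.178  0.151] gap 0.106 q [ 0.266  0.729  1.551 -0.008  0.853  1.057]
tool y dir yaw -0.786 quat [0.924  0.3824 0.0039 0.0034]
```

>>> send_rows(
  commands=[
    {"delta_pos": [0,0,0],"yaw": -0.03},
    {"delta_pos": [0,0,0],"yaw": -0.02},
  ],
)

```text
t: 14.32
tcp_pos: [0.5669, 0.2675, 0.0742]
tool_rot: [0.934, 0.357, 0.004, 0.004]
force: [1.1, -2.4, -0.2]
finger_gap: 0.108
```

```bash
python3 -c "
from h import *
st()"
```

```text
t 14.32 tcp [0.5669 0.2675 0.0742] F [ 1.11 -2.44 -0.16] T [-0.328 -0.2    0.112] gap 0.108 q [ 0.266  0.729  1.551 -0.008  0.853  1.111]
tool y dir yaw -0.8397 quat [0.9339 0.3575 0.0039 0.0036]
```

>>> send_rows(
  commands=[
    {"delta_pos": [0,0,0],"yaw": -0.025},
    {"delta_pos": [0,0,0],"yaw": -0.02},
  ],
)

```text
t: 14.58
tcp_pos: [0.5669, 0.2674, 0.0742]
tool_rot: [0.942, 0.335, 0.004, 0.004]
force: [1.8, -1.3, 0.1]
finger_gap: 0.111
```

```bash
python3 -c "
from h import *
st()"
```

```text
t 14.57 tcp [0.5669 0.2674 0.0742] F [ 1.81 -1.28  0.07] T [-0.266 -0.229  0.136] gap 0.111 q [ 0.266  0.73   1.55  -0.009  0.853  1.16 ]
tool y dir yaw -0.8878 quat [0.9422 0.3349 0.0038 0.0038]
```

>>> send_rows(
  commands=[
    {"delta_pos": [0,0,0],"yaw": -0.025},
    {"delta_pos": [0,0,0],"yaw": -0.02},
  ],
)

```text
t: 14.82
tcp_pos: [0.567, 0.2673, 0.0742]
tool_rot: [0.95, 0.312, 0.004, 0.004]
force: [2.3, -3.2, -0.3]
finger_gap: 0.113
```

```bash
python3 -c "
from h import *
st()
im=manip.snapshot('scene');im2=manip.snapshot('top')
a=cv2.resize(im[100:200,260:370],(440,400),interpolation=cv2.INTER_CUBIC)
b=cv2.resize(im2[175:275,110:220],(440,400),interpolation=cv2.INTER_CUBIC)
cv2.imwrite('pics/p6.png',cv2.resize(np.hstack([a,b]),(800,364)))"
```

```text
t 14.82 tcp [0.567  0.2673 0.0742] F [ 2.33 -3.18 -0.28] T [-0.34  -0.288  0.109] gap 0.113 q [ 0.266  0.73   1.55  -0.01   0.854  1.209]
tool y dir yaw -0.9359 quat [0.95   0.3121 0.0038 0.004 ]
```

View pics/p6.png

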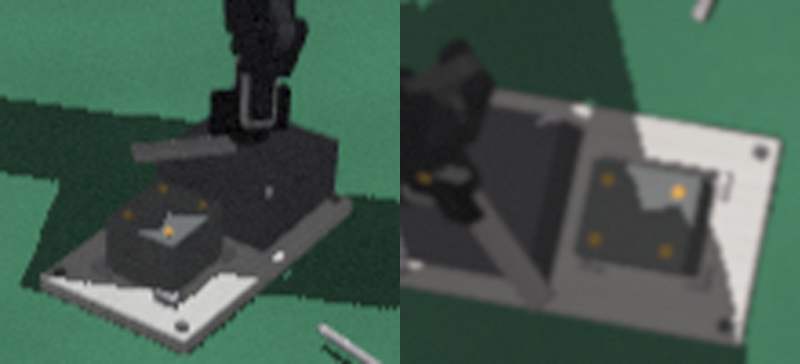

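The bar has swung with the wing, with its tip at about (535,300) in the right half. That puts the knob about 42° tight, past the stated range for a stop on that side, so it has probably freed. I'll nudge it once more, then swing back to loosen.

>>> send_rows(
  commands=[
    {"delta_pos": [0,0,0],"yaw": -0.025},
    {"delta_pos": [0,0,0],"yaw": -0.025},
  ],
)

```text
t: 15.18
tcp_pos: [0.5671, 0.2672, 0.0742]
tool_rot: [0.958, 0.288, 0.004, 0.004]
force: [2.3, -2.7, -0.1]
finger_gap: 0.107
```

```bash
python3 -c "
from h import *
st()"
```

```text
t 15.18 tcp [0.5671 0.2672 0.0742] F [ 2.27 -2.71 -0.13] T [-0.354 -0.189  0.308] gap 0.107 q [ 0.266  0.73   1.55  -0.011  0.855  1.261]
tool y dir yaw -0.9872 quat [0.9577 0.2877 0.0037 0.0043]
```

>>> send_rows(
  commands=[
    {"delta_pos": [0,0,0],"yaw": 0.04},
    {"delta_pos": [0,0,0],"yaw": 0.07},
    {"delta_pos": [0,0,0],"yaw": 0.08},
    {"delta_pos": [0,0,0],"yaw": 0.08},
    {"delta_pos": [0,0,0],"yaw": 0.08},
    {"delta_pos": [0,0,0],"yaw": 0.08},
    {"delta_pos": [0,0,0],"yaw": 0.06},
    {"delta_pos": [0,0,0],"yaw": 0.04},
  ],
)

```text
t: 16.18
tcp_pos: [0.566, 0.2682, 0.0742]
tool_rot: [0.849, 0.528, 0.004, 0.001]
force: [1.7, -2.7, -0.1]
finger_gap: 0.114
```

```bash
python3 -c "
from h import *
st()"
```

```text
t 16.18 tcp [0.566  0.2682 0.0742] F [ 1.72 -2.67 -0.12] T [-0.426 -0.194 -0.129] gap 0.114 q [2.640e-01 7.290e-01 1.553e+00 1.000e-03 8.520e-01 7.210e-01]
tool y dir yaw -0.4575 quat [0.849  0.5283 0.004  0.001 ]
```

>>> send_rows(
  commands=[
    {"delta_pos": [0,0,0],"yaw": 0.06},
    {"delta_pos": [0,0,0],"yaw": 0.08},
    {"delta_pos": [0,0,0],"yaw": 0.08},
    {"delta_pos": [0,0,0],"yaw": 0.06},
    {"delta_pos": [0,0,0],"yaw": 0.03},
    {"delta_pos": [0,0,0],"yaw": 0.02},
    {"delta_pos": [0,0,0],"yaw": 0.01},
  ],
)

```text
t: 17.05
tcp_pos: [0.565, 0.2686, 0.0742]
tool_rot: [0.748, 0.664, 0.004, -0.001]
force: [1.6, -2.6, 0.2]
finger_gap: 0.111
```

```bash
python3 -c "
from h import *
st()"
```

```text
t 17.05 tcp [0.565  0.2686 0.0742] F [ 1.6  -2.64  0.23] T [-0.446 -0.24  -0.091] gap 0.111 q [0.263 0.728 1.553 0.007 0.854 0.377]
tool y dir yaw -0.1185 quat [ 0.7477  0.664   0.0036 -0.0011]
```

>>> send_rows(
  commands=[
    {"delta_pos": [0,0,0],"yaw": 0.035},
    {"delta_pos": [0,0,0],"yaw": 0.02},
  ],
)

```text
t: 17.3
tcp_pos: [0.5649, 0.2686, 0.0742]
tool_rot: [0.728, 0.685, 0.003, -0.001]
force: [1.3, -2.2, 0.0]
finger_gap: 0.115
```

```bash
python3 -c "
from h import *
st()"
```

```text
t 17.3 tcp [0.5649 0.2686 0.0742] F [ 1.34 -2.17  0.05] T [-0.456 -0.241 -0.154] gap 0.115 q [0.263 0.728 1.553 0.007 0.855 0.318]
tool y dir yaw -0.0606 quat [ 0.7282  0.6854  0.0035 -0.0013]
```

>>> send_rows(
  commands=[
    {"delta_pos": [0,0,0],"yaw": 0.035},
    {"delta_pos": [0,0,0],"yaw": 0.02},
  ],
)

```text
t: 17.55
tcp_pos: [0.5647, 0.2686, 0.0742]
tool_rot: [0.708, 0.706, 0.003, -0.002]
force: [1.5, -2.3, 0.5]
finger_gap: 0.112
```

```bash
python3 -c "
from h import *
st()"
```

```text
t 17.55 tcp [0.5647 0.2686 0.0742] F [ 1.5  -2.25  0.52] T [-0.423 -0.242 -0.103] gap 0.112 q [0.263 0.729 1.553 0.008 0.856 0.259]
tool y dir yaw -0.0019 quat [ 0.7078  0.7064  0.0033 -0.0015]
```

>>> send_rows(
  commands=[
    {"delta_pos": [0,0,0],"yaw": 0.035},
    {"delta_pos": [0,0,0],"yaw": 0.02},
  ],
)

```text
t: 17.8
tcp_pos: [0.5645, 0.2686, 0.0742]
tool_rot: [0.687, 0.727, 0.003, -0.002]
force: [0.2, -2.2, 0.9]
finger_gap: 0.112
```

```bash
python3 -c "
from h import *
st()"
```

```text
t 17.8 tcp [0.5645 0.2686 0.0742] F [ 0.23 -2.16  0.91] T [-0.458 -0.117 -0.103] gap 0.112 q [0.263 0.729 1.553 0.008 0.856 0.2  ]
tool y dir yaw 0.057 quat [ 0.6867  0.727   0.0031 -0.0017]
```

>>> send_rows(
  commands=[
    {"delta_pos": [0,0,0],"yaw": 0.035},
    {"delta_pos": [0,0,0],"yaw": 0.022},
  ],
)

```text
t: 18.05
tcp_pos: [0.5643, 0.2686, 0.0742]
tool_rot: [0.664, 0.748, 0.003, -0.002]
force: [0.3, -2.4, 0.9]
finger_gap: 0.109
```

```bash
python3 -c "
from h import *
st()"
```

```text
t 18.05 tcp [0.5643 0.2686 0.0742] F [ 0.28 -2.4   0.92] T [-0.448 -0.21  -0.165] gap 0.109 q [0.263 0.729 1.553 0.009 0.857 0.139]
tool y dir yaw 0.1181 quat [ 0.6642  0.7476  0.0029 -0.002 ]
```

>>> send_rows(
  commands=[
    {"delta_pos": [0,0,0],"yaw": 0.035},
    {"delta_pos": [0,0,0],"yaw": 0.022},
  ],
)

```text
t: 18.3
tcp_pos: [0.5641, 0.2685, 0.0741]
tool_rot: [0.641, 0.767, 0.003, -0.002]
force: [-0.4, -1.7, 0.5]
finger_gap: 0.107
```

```bash
python3 -c "
from h import *
st()"
```

```text
t 18.3 tcp [0.5641 0.2685 0.0741] F [-0.36 -1.69  0.47] T [-0.456 -0.121 -0.146] gap 0.107 q [0.262 0.729 1.553 0.009 0.858 0.078]
tool y dir yaw 0.179 quat [ 0.6411  0.7675  0.0027 -0.0022]
```

>>> send_rows(
  commands=[
    {"delta_pos": [0,0,0],"yaw": 0.035},
    {"delta_pos": [0,0,0],"yaw": 0.022},
  ],
)

```text
t: 18.55
tcp_pos: [0.564, 0.2685, 0.0742]
tool_rot: [0.617, 0.787, 0.002, -0.002]
force: [0.2, -2.2, -0.1]
finger_gap: 0.11
```

```bash
python3 -c "
from h import *
st()"
```

```text
t 18.55 tcp [0.564  0.2685 0.0742] F [ 0.23 -2.21 -0.05] T [-0.439 -0.119 -0.135] gap 0.11 q [0.262 0.729 1.553 0.009 0.859 0.016]
tool y dir yaw 0.2402 quat [ 0.6173  0.7867  0.0025 -0.0023]
```

>>> send_rows(
  commands=[
    {"delta_pos": [0,0,0],"yaw": 0.035},
    {"delta_pos": [0,0,0],"yaw": 0.022},
  ],
)

```text
t: 18.8
tcp_pos: [0.5638, 0.2685, 0.0742]
tool_rot: [0.593, 0.805, 0.002, -0.003]
force: [0.1, -3.2, 0.8]
finger_gap: 0.107
```

```bash
python3 -c "
from h import *
st()"
```

```text
t 18.8 tcp [0.5638 0.2685 0.0742] F [ 0.07 -3.23  0.75] T [-0.447 -0.104 -0.127] gap 0.107 q [ 0.262  0.729  1.553  0.009  0.86  -0.045]
tool y dir yaw 0.3013 quat [ 0.593   0.8052  0.0023 -0.0025]
```

>>> send_rows(
  commands=[
    {"delta_pos": [0,0,0],"yaw": 0.035},
    {"delta_pos": [0,0,0],"yaw": 0.022},
  ],
)

```text
t: 19.05
tcp_pos: [0.5637, 0.2684, 0.0741]
tool_rot: [0.568, 0.823, 0.002, -0.003]
force: [-0.3, -1.7, 0.5]
finger_gap: 0.115
```

```bash
python3 -c "
from h import *
st()"
```

```text
t 19.05 tcp [0.5637 0.2684 0.0741] F [-0.26 -1.68  0.49] T [-0.451 -0.053 -0.118] gap 0.115 q [ 0.262  0.729  1.553  0.009  0.861 -0.106]
tool y dir yaw 0.3624 quat [ 0.5681  0.823   0.002  -0.0027]
```

>>> send_rows(
  commands=[
    {"delta_pos": [0,0,0],"yaw": 0.037},
    {"delta_pos": [0,0,0],"yaw": 0.022},
  ],
)

```text
t: 19.3
tcp_pos: [0.5635, 0.2683, 0.0741]
tool_rot: [0.542, 0.84, 0.002, -0.003]
force: [0.7, -2.8, 1.6]
finger_gap: 0.111
```

```bash
python3 -c "
from h import *
st()"
```

```text
t 19.3 tcp [0.5635 0.2683 0.0741] F [ 0.68 -2.84  1.56] T [-0.458 -0.067 -0.154] gap 0.111 q [ 0.262  0.729  1.552  0.009  0.862 -0.168]
tool y dir yaw 0.4249 quat [ 0.5421  0.8403  0.0018 -0.0029]
```

>>> send_rows(
  commands=[
    {"delta_pos": [0,0,0],"yaw": 0.037},
    {"delta_pos": [0,0,0],"yaw": 0.022},
  ],
)

```text
t: 19.55
tcp_pos: [0.5633, 0.2683, 0.0742]
tool_rot: [0.516, 0.857, 0.002, -0.003]
force: [-0.7, -3.4, 1.3]
finger_gap: 0.109
```

```bash
python3 -c "
from h import *
st()"
```

```text
t 19.55 tcp [0.5633 0.2683 0.0742] F [-0.68 -3.4   1.32] T [-0.504 -0.08  -0.113] gap 0.109 q [ 0.262  0.729  1.552  0.009  0.862 -0.23 ]
tool y dir yaw 0.4868 quat [ 0.5158  0.8567  0.0015 -0.003 ]
```

>>> send_rows(
  commands=[
    {"delta_pos": [0,0,0],"yaw": 0.05},
    {"delta_pos": [0,0,0],"yaw": 0.06},
    {"delta_pos": [0,0,0],"yaw": 0.06},
    {"delta_pos": [0,0,0],"yaw": 0.06},
    {"delta_pos": [0,0,0],"yaw": 0.06},
    {"delta_pos": [0,0,0],"yaw": 0.06},
    {"delta_pos": [0,0,0],"yaw": 0.04},
    {"delta_pos": [0,0,0],"yaw": 0.02},
    {"delta_pos": [0,0,0],"yaw": 0},
  ],
)

```text
t: 20.68
tcp_pos: [0.5623, 0.2675, 0.0741]
tool_rot: [0.323, 0.946, -0.0, -0.004]
force: [0.0, -2.3, 1.8]
finger_gap: 0.11
```

```bash
python3 -c "
from h import *
st()"
```

```text
t 20.68 tcp [0.5623 0.2675 0.0741] F [ 0.04 -2.28  1.84] T [-0.41  -0.091 -0.125] gap 0.11 q [ 0.263  0.729  1.551  0.005  0.868 -0.654]
tool y dir yaw 0.9134 quat [ 3.228e-01  9.465e-01 -2.000e-04 -4.000e-03]
```

>>> send_rows(
  commands=[
    {"delta_pos": [0,0,0],"yaw": 0},
    {"delta_pos": [0,0,0],"yaw": 0},
    {"delta_pos": [0,0,0],"yaw": 0},
    {"delta_pos": [0,0,0],"yaw": 0},
    {"delta_pos": [0,0,2],"yaw": 0},
    {"delta_pos": [0,0,4],"yaw": 0},
    {"delta_pos": [0,0,4],"yaw": 0},
    {"delta_pos": [0,0,0],"yaw": 0},
  ],
  grip=-1,
)

```text
t: 21.68
tcp_pos: [0.5613, 0.2696, 0.1757]
tool_rot: [0.323, 0.946, 0.001, -0.005]
force: [0.8, 0.2, 0.5]
finger_gap: 1.003
```

>>> send_rows(
  commands=[
    {"delta_pos": [-0.2,-1.3,0],"yaw": -0.15},
    {"delta_pos": [-0.2,-1.3,0],"yaw": -0.15},
    {"delta_pos": [-0.2,-1.3,0],"yaw": -0.15},
    {"delta_pos": [-0.2,-1.3,0],"yaw": -0.15},
    {"delta_pos": [-0.2,-1.3,0],"yaw": -0.15},
    {"delta_pos": [-0.2,-1.3,0],"yaw": -0.15},
    {"delta_pos": [-0.2,-1.0,0],"yaw": -0.15},
    {"delta_pos": [0,0,0],"yaw": 0},
  ],
)

```text
t: 22.68
tcp_pos: [0.541, 0.1788, 0.168]
tool_rot: [0.764, 0.645, -0.001, -0.009]
force: [0.2, 0.3, -0.4]
finger_gap: 1.001
```

```bash
python3 -c "
from h import *
st()
im=manip.snapshot('scene');im2=manip.snapshot('top')
a=cv2.resize(im[70:190,250:370],(400,400),interpolation=cv2.INTER_CUBIC)
b=cv2.resize(im2[165:285,100:220],(400,400),interpolation=cv2.INTER_CUBIC)
cv2.imwrite('pics/p7.png',np.hstack([a,b]))"
```

```text
t 22.68 tcp [0.541  0.1788 0.168 ] F [ 0.24  0.34 -0.42] T [-0.02  -0.002  0.028] gap 1.001 q [0.115 0.538 1.629 0.018 0.986 0.275]
tool y dir yaw -0.1694 quat [ 0.7644  0.6447 -0.0009 -0.0094]
```

View pics/p7.png

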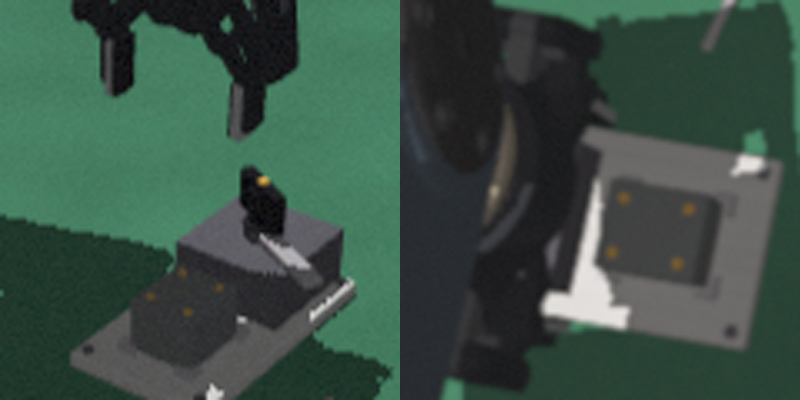

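The bar has swung well clear (left half, tip at about (312,277)) and the module hasn't moved. Next I'll align over the module and go down partway.

>>> send_rows(
  commands=[
    {"delta_pos": [0.55,0,-2],"yaw": -0.007},
    {"delta_pos": [0,0,-3.5],"yaw": 0},
    {"delta_pos": [0,0,-2.5],"yaw": 0},
    {"delta_pos": [0,0,-1],"yaw": 0},
    {"delta_pos": [0,0,0],"yaw": 0},
    {"delta_pos": [0,0,0],"yaw": 0},
  ],
)

```text
t: 23.52
tcp_pos: [0.5483, 0.1816, 0.0717]
tool_rot: [0.764, 0.645, 0.0, -0.009]
force: [0.2, -0.6, 0.4]
finger_gap: 0.997
```

```bash
python3 -c "
from h import *
st()"
```

```text
t 23.52 tcp [0.5483 0.1816 0.0717] F [ 0.15 -0.59  0.39] T [ 0.032 -0.014  0.02 ] gap 0.997 q [0.118 0.691 1.671 0.021 0.789 0.271]
tool y dir yaw -0.1681 quat [ 0.764   0.6452  0.     -0.0091]
```

>>> send_rows(
  commands=[
    {"delta_pos": [-0.18,-0.35,-1],"yaw": -0.007},
    {"delta_pos": [0,0,-2],"yaw": 0},
    {"delta_pos": [0,0,-1.5],"yaw": 0},
    {"delta_pos": [0,0,-0.5],"yaw": 0},
    {"delta_pos": [0,0,0],"yaw": 0},
  ],
)

```text
t: 24.15
tcp_pos: [0.5484, 0.1777, 0.0221]
tool_rot: [0.766, 0.642, 0.003, -0.007]
force: [-0.2, 0.7, 0.7]
finger_gap: 1.0
```

```bash
python3 -c "
from h import *
st()"
```

```text
t 24.15 tcp [0.5484 0.1777 0.0221] F [-0.15  0.67  0.71] T [-0.011 -0.002  0.017] gap 1.0 q [0.112 0.771 1.695 0.024 0.679 0.269]
tool y dir yaw -0.1759 quat [ 0.7665  0.6422  0.0026 -0.0073]
```

>>> send_rows(
  commands=[
    {"delta_pos": [-0.15,0,-0.3],"yaw": 0},
    {"delta_pos": [0,0,0],"yaw": 0},
  ],
)

```text
t: 24.4
tcp_pos: [0.5473, 0.1778, 0.0196]
tool_rot: [0.766, 0.642, 0.003, -0.007]
force: [-0.2, 0.2, 0.1]
finger_gap: 1.002
```

>>> send_rows(
  commands=[
    {"delta_pos": [0,0,0],"yaw": 0},
    {"delta_pos": [0,0,0],"yaw": 0},
    {"delta_pos": [0,0,0],"yaw": 0},
    {"delta_pos": [0,0,0],"yaw": 0},
    {"delta_pos": [0,0,0],"yaw": 0},
    {"delta_pos": [0,0,0],"yaw": 0},
  ],
  grip=1,
  force=40,
)

```text
t: 25.15
tcp_pos: [0.5479, 0.1779, 0.0205]
tool_rot: [0.766, 0.642, 0.004, -0.006]
force: [-0.3, -0.0, -0.2]
finger_gap: 0.583
```

```bash
python3 -c "
from h import *
st()"
```

```text
t 25.15 tcp [0.5479 0.1779 0.0205] F [-0.33 -0.01 -0.15] T [-0.064 -0.072 -0.01 ] gap 0.583 q [0.112 0.773 1.698 0.024 0.67  0.269]
tool y dir yaw -0.1757 quat [ 0.7664  0.6423  0.004  -0.0063]
```

>>> send_rows(
  commands=[
    {"delta_pos": [0,0,1],"yaw": 0},
    {"delta_pos": [0,0,2],"yaw": 0},
    {"delta_pos": [0,0,3],"yaw": 0},
    {"delta_pos": [0,0,3],"yaw": 0},
    {"delta_pos": [0,0,1],"yaw": 0},
    {"delta_pos": [0,0,0],"yaw": 0},
  ],
)

```text
t: 25.9
tcp_pos: [0.5444, 0.1775, 0.1221]
tool_rot: [0.766, 0.642, 0.001, -0.008]
force: [1.4, -0.9, -3.5]
finger_gap: 0.584
```

```bash
python3 -c "
from h import *
st()
im=manip.snapshot('scene');im2=manip.snapshot('top')
a=cv2.resize(im[50:190,250:390],(400,400),interpolation=cv2.INTER_CUBIC)
b=cv2.resize(im2[165:285,100:220],(400,400),interpolation=cv2.INTER_CUBIC)
cv2.imwrite('pics/p8.png',np.hstack([a,b]))"
```

```text
t 25.9 tcp [0.5444 0.1775 0.1221] F [ 1.41 -0.91 -3.47] T [-0.035 -0.053  0.009] gap 0.584 q [0.112 0.607 1.659 0.019 0.884 0.275]
tool y dir yaw -0.1756 quat [ 0.7664  0.6423  0.0009 -0.0084]
```

View pics/p8.png

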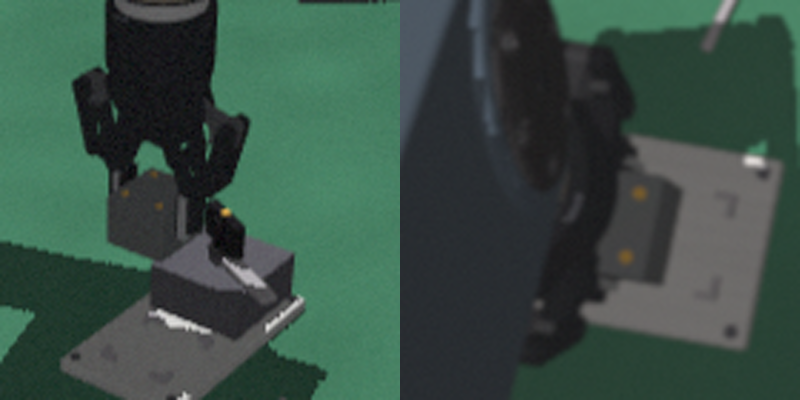

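>>> send_rows(
  commands=[
    {"delta_pos": [0,-3,0],"yaw": 0.02},
    {"delta_pos": [0,-4.5,0],"yaw": 0.02},
    {"delta_pos": [0,-5,0],"yaw": 0.02},
    {"delta_pos": [0,-5,0],"yaw": 0.02},
    {"delta_pos": [0,-5,0],"yaw": 0.02},
    {"delta_pos": [0,-5,0],"yaw": 0.02},
    {"delta_pos": [0,-4.5,0],"yaw": 0.02},
    {"delta_pos": [0,-3,0],"yaw": 0.02},
    {"delta_pos": [0,-1.5,0],"yaw": 0.02},
    {"delta_pos": [0,0,0],"yaw": 0},
  ],
)

```text
t: 27.25
tcp_pos: [0.5359, -0.1974, 0.1068]
tool_rot: [0.703, 0.711, -0.006, -0.018]
force: [0.0, 0.4, -3.5]
finger_gap: 0.578
```

```bash
python3 -c "
from h import *
st()"
```

```text
t 27.25 tcp [ 0.5359 -0.1974  0.1068] F [ 0.04  0.4  -3.46] T [ 0.034  0.037 -0.041] gap 0.578 q [-0.547  0.639  1.646 -0.004  0.895 -0.555]
tool y dir yaw 0.0111 quat [ 0.7032  0.7108 -0.0061 -0.0183]
```

>>> send_rows(
  commands=[
    {"delta_pos": [0.2,0,-2],"yaw": 0},
    {"delta_pos": [0,0,-2.5],"yaw": 0},
    {"delta_pos": [0,0,-2],"yaw": 0},
    {"delta_pos": [0,0,-1],"yaw": 0},
    {"delta_pos": [0,0,-0.4],"yaw": 0},
    {"delta_pos": [0,0,0],"yaw": 0},
  ],
)

```text
t: 28.0
tcp_pos: [0.536, -0.1914, 0.0226]
tool_rot: [0.703, 0.711, -0.006, -0.022]
force: [0.0, -0.7, -2.7]
finger_gap: 0.577
```

```bash
python3 -c "
from h import *
st()"
```

```text
t 28.0 tcp [ 0.536  -0.1914  0.0226] F [ 0.03 -0.7  -2.65] T [ 0.043 -0.067  0.038] gap 0.577 q [-0.538  0.775  1.678 -0.003  0.734 -0.548]
tool y dir yaw 0.0124 quat [ 0.7027  0.7111 -0.0064 -0.0224]
```

>>> send_rows(
  commands=[
    {"delta_pos": [0,-0.4,-0.3],"yaw": 0},
    {"delta_pos": [0,0,-0.3],"yaw": 0},
    {"delta_pos": [0,0,-0.2],"yaw": 0},
    {"delta_pos": [0,0,-0.1],"yaw": 0},
    {"delta_pos": [0,0,0],"yaw": 0},
  ],
)

```text
t: 28.62
tcp_pos: [0.5373, -0.1966, 0.015]
tool_rot: [0.703, 0.711, -0.006, -0.02]
force: [-0.5, -1.1, -3.2]
finger_gap: 0.58
```

```bash
python3 -c "
from h import *
st()"
```

```text
t 28.62 tcp [ 0.5373 -0.1966  0.015 ] F [-0.55 -1.14 -3.19] T [-0.039 -0.032 -0.003] gap 0.58 q [-0.545  0.79   1.675 -0.003  0.719 -0.554]
tool y dir yaw 0.0119 quat [ 0.7029  0.711  -0.0059 -0.0204]
```

>>> send_rows(
  commands=[
    {"delta_pos": [0,0,-0.15],"yaw": 0},
    {"delta_pos": [0,0,-0.1],"yaw": 0},
    {"delta_pos": [0,0,0],"yaw": 0},
  ],
)

```text
t: 29.0
tcp_pos: [0.5375, -0.1966, 0.0134]
tool_rot: [0.703, 0.711, -0.006, -0.02]
force: [0.0, -0.5, -3.3]
finger_gap: 0.576
```

>>> send_rows(
  commands=[
    {"delta_pos": [0,0,0],"yaw": 0},
    {"delta_pos": [0,0,0],"yaw": 0},
    {"delta_pos": [0,0,0],"yaw": 0},
    {"delta_pos": [0,0,0],"yaw": 0},
    {"delta_pos": [0,0,1],"yaw": 0},
    {"delta_pos": [0,0,3],"yaw": 0},
    {"delta_pos": [0,0,5],"yaw": 0},
    {"delta_pos": [0,0,5],"yaw": 0},
    {"delta_pos": [0,0,2],"yaw": 0},
    {"delta_pos": [0,0,0],"yaw": 0},
  ],
  grip=-0.8,
)

```text
t: 30.25
tcp_pos: [0.5378, -0.1968, 0.1814]
tool_rot: [0.703, 0.711, -0.005, -0.018]
force: [0.3, -0.3, -0.4]
finger_gap: 0.897
```

```bash
python3 -c "
from h import *
st()
im=manip.snapshot('scene');im2=manip.snapshot('top')
a=im[80:380,120:420];b=cv2.resize(im2[165:305,310:450],(400,400),interpolation=cv2.INTER_CUBIC)
cv2.imwrite('pics/p9.png',np.hstack([cv2.resize(a,(400,400)),b]))
R=manip.get_calibration
print([np.round(ray('top',(310+x/400*140,165+y/400*140),.044)[:2],3) for x,y in [(200,200)]], proj('top',[.5418,-.2041,.044]))"
```

```text
t 30.25 tcp [ 0.5378 -0.1968  0.1814] F [ 0.35 -0.34 -0.35] T [ 0.029 -0.022 -0.029] gap 0.897 q [-0.545  0.534  1.588 -0.002  1.057 -0.555]
tool y dir yaw 0.012 quat [ 0.7028  0.7111 -0.0053 -0.0181]
[array([ 0.544, -0.195])] [np.float64(385.10632112919757), np.float64(236.10228491749828)]
```

View pics/p9.png

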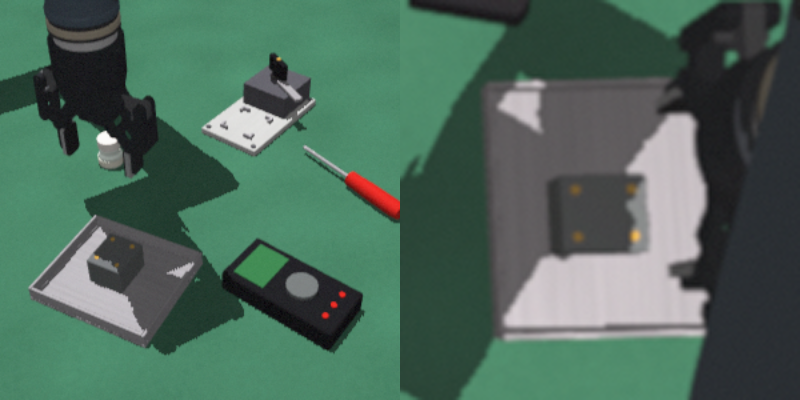

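The module sits flat and upright near the middle of the tray, at about (600,213) in the right half. The bar is clear, and the jar, screwdriver and meter look undisturbed. I'll hand in.

```bash
python3 -c "
from h import *
print(manip.sign_off())"
```

```text
the job is handed in; nothing more can be done
None
```

The knob broke free, the bar is swung clear, and the module is lying in the steel tray. I handed the job in at about 30 s of the 72 s allowed; no verdict was reported.

- **Rocking:** I took four arcs, gripping the knob at 20 N. The felt stops were 0.39 N m loosening, 0.33 tightening, 0.38 loosening and 0.31 tightening. The highest reading was about 0.40 N m, against the 0.63 at which the knob cracks.
- **Swinging clear:** loosening then ran on with only drag (about 0.13 N m). I stopped at about 62° by my tool angle; the picture showed the bar well clear of the module.
- **Module:** I gripped it across x at 40 N, lifted it (about 3.4 N on the wrist), lowered it to within about 1 mm of the tray floor by my estimate, and let go.

**Last checks:** The last picture shows the module upright near the middle of the tray, roughly 1 cm off centre. The bar was still clear, the gripper was open 18 cm up with no contact force, and the jar, screwdriver and meter looked undisturbed.

**What disagreed:**
- The second tightening stop came at about 44° by my tool angle, beyond the stated 10 to 37°. Its 0.31 N m reading was also close to the 0.3 threshold, but loosening ran on afterwards, so I took that arc as counted.
- The wrist force still showed the module's full weight just before I let go, so I had no force sign that it had touched the floor.
- The tool was tilted by about 0.04 rad when I let go.
- I did not measure the module's final height.

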